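# Work the seized bolt of the steel case free

### The job

The slide bolt that holds the lid of the small grey steel case is rusted and binds after a short way. Work it by its upright grip post with short strokes, pulling it until it binds and pushing it back until it stops, again and again until it runs, then draw it all the way back to its end stop and let go. Leave the two ink pots beside the case standing where they are.

Things in the scene. Friction and masses are not known exactly. Their poses are not given: they have to be found in the camera images.
- case: Grey steel case, 200 (x) x 114 (y) x 60 mm tall, fixed; origin at the centre of its underside, z up. On top, along its x axis at y = 0, a rusty barrel bolt: channel 31 mm wide from x = -97 to +7 mm, highest part 79 mm above the underside; keeper on the lid at x = +24 to +38 mm, 82 mm high. The bolt is drawn along the case's -x.
- bolt (a joint): Draw in m: 0 home, 0.060 end stop; starts near 0.0095. Needs 5 N to slide, 7-10 N by the stops; stays where left. Seized, it moves only between hard stops: pushed home it stops at 0.000-0.003; pulled it binds, first at 0.0175 or 0.020, and no greater pull helps. After a push back to its stop the next pull binds 2.5 mm farther; the 3rd to 5th pull runs to 0.060. Short strokes gain little.
- bolt_grip (a point): Point on the axis of the bolt's upright round grip post (14 mm diameter), 118 mm above the case's underside, at x = -0.016 m - (joint value), y = 0 in the case's frame. Grippable from 33 mm below this point to 18 mm above; a 19 mm wide head ends 25 mm above it. The post slides with the bolt along the case's x.
- jar: White ink pot with screw lid, 54 mm diameter, 55 mm tall, loose, standing on the bench beside the case's -y side; origin at the centre of its underside. To be left alone.
- pot: Narrow ink pot with a blue screw lid, 38 mm diameter, 66 mm tall, loose, standing on the bench beside the case's -y side; origin at the centre of its underside. To be left alone.

How it is judged:
By the outcome, as a careful person would: the job done as asked, in the order asked, and still so for the second after the job is handed in, with the robot touching nothing.
It also fails if it takes over 51 s, if anything falls off the work surface, if the arm or the gripper's body presses on something with over 40 N, if the wrist force passes 120 N, or if a joint passes its speed limit or range.

### The arm

A 7-joint arm with a two-finger parallel gripper is mounted at the origin on a cart in front of the work surface, level with it; the furniture and walls round the work are solid. World frame = base frame: x ahead of the robot, y to its left, z up, the work surface at z = 0. Lengths are in m, angles in rad, forces in N, time in s.
With the tool pointing down it reaches from about 0.4 to 0.9 m from the base axis. Payload 5.5 kg.
Tool frame: the origin (TCP) lies midway between the tips of the shut fingers; the grasp point (between the pads) lies 19 mm behind it (ctrl.tcp_to_grasp is the distance from the TCP to the grasp point, in m); z points along the fingers, x is the direction in which the jaws open and shut, and the axes are right-handed (so a half turn about z gives the same grasp; the last joint's range is limited). The gripper opens to 85 mm and grips with 20 to 120 N. Pads are 22 mm wide; open, the fingers measure 114 mm over their backs; the gripper's body (76 mm by 85 mm) begins 54 mm behind the grasp point. The pads swing forward as they close: fully open they stand 13 mm farther back than shut.
Start: joints at [1.432, 0.501, -0.427, 1.55, 0.221, 1.138, -0.21], TCP at [0.254, -0.598, 0.231] pointing down, gripper open.
Joint ranges: [-2.88, 2.88], [-0.31, 2.03], [-1.54, 1.56], [0.2, 2.42], [-1.41, 4.55], [0.19, 2.02], [-2.57, 2.57]. Speed limits (rad/s): [2.57, 2.57, 3.14, 3.14, 3.14, 3.14, 3.14].

### API

Orientations are given as a unit quaternion [x, y, z, w].
In Python, from cell import ctrl gives the robot as it stands.
- The arm moves only by the tool arm_command, never from a script. Its argument "steps" is a list of rows, each an object of numbers: "dx", "dy", "dz": the shift along the world's x, y, z in mm; "ax", "ay", "az": the turn, a rotation vector about the world's x, y, z in rad. In form: [{"dx": .., "dy": .., "dz": .., "ax": .., "ay": .., "az": ..}, ...]. A call has exactly 10 rows; each row is the pose to reach, as a shift and turn from the pose commanded when the call began; what a row does not reach only later rows make up. A row lasts 1/12 s, in which the tool goes at most 41.7 mm and 7.16 degrees, less where a joint would pass 70% of its speed; a pose out of reach is approached as far as the arm can. A call with a gripper value outside its range is refused whole. "hand" is the opening, from 0 (shut) to 1 (fully open), set as the call begins (left out, the last holds). The fingers move at their own pace and stop on an object; "force" is the grip in N (left out, the last holds). Time passes only in rows, so rows that repeat a pose let the fingers close, or fill a call up. It gives the time, the measured TCP pose, the force and the opening at its end, in the units of the state.
- ctrl.observe(): the state, without advancing time (a new reading comes with each control period).
- ctrl.read_camera(name): name is "side" or "top"; returns the picture (480x640x3 uint8, red, green, blue); there is no depth.
- ctrl.calibration(name): a dict with "intrinsics" (3x3 intrinsics, pixels), "D" ([k1, k2, p1, p2, k3] as OpenCV has them; the pictures are not rectified), "cam_to_world" (4x4, takes a point from camera to world coordinates). Camera axes: x right, y down, z forward; pixel columns grow to the right and rows downward; lengths in m; the calibration is good to about 2 mm. A picture is of the moment at which its call begins. calibration takes no time and is no camera call.
- ctrl.close_job(): hands the job in, once; it reports no verdict.
The state is a dict: "clock": time; "qpos": joint angles; "qvel": joint speeds; "effort": joint torques, N m; "eef_pos": TCP position; "ee_rot": TCP orientation; "contact_force": force on the tool from outside, world axes, zero at the start; "torque": the same for the moment, N m; "finger_gap": finger opening in m.
Only numpy, scipy, OpenCV 4.12 (cv2) and the standard library are available. Lean on these libraries where they do the work, as an engineer would, in place of code of your own. Each camera call takes 0.05 s, during which the arm holds its last target.

## Working session

There is one attempt and no reset: what is moved stays moved. The work goes in short steps, Python scripts to look and compute and a tool call to move; the robot and the scene stay as the last step left them, time stands still between calls to the robot, and variables do not carry over. Pictures are saved under pics/ and viewed, and the job is handed in when it is done.

Besides the shell and the picture viewer there is one more tool, called after "Emit:" in YAML: its name, and indented under it one key for each argument. arm_command: Moves the arm, as the interface text tells. Its arguments: {"type":"object","properties":{"steps":{"type":"array","items":{"type":"object","properties":{"dx":{"type":"number"},"dy":{"type":"number"},"dz":{"type":"number"},"ax":{"type":"number"},"ay":{"type":"number"},"az":{"type":"number"}}}},"hand":{"type":"number"},"force":{"type":"number"}},"required":["steps"]}

```bash
mkdir -p pics; ls; python3 - <<'E'
from cell import ctrl
import cv2,numpy as np
np.set_printoptions(precision=4,suppress=True)
for n in("side","top"):
    im=ctrl.read_camera(n); cv2.imwrite(f"pics/{n}0.png",im[:,:,::-1])
    c=ctrl.calibration(n); print(n,np.array(c["intrinsics"]),c["D"],np.array(c["cam_to_world"]))
print(ctrl.observe(), ctrl.tcp_to_grasp)
E
```

```text
pics
side [[478.7439   0.     321.5281]
 [  0.     478.7439 242.4141]
 [  0.       0.       1.    ]] [-0.0714  0.      0.      0.      0.    ] [[ 0.9902 -0.0954  0.102   0.5785]
 [-0.1395 -0.6428  0.7532 -0.9628]
 [-0.0063 -0.76   -0.6499  0.6607]
 [ 0.      0.      0.      1.    ]]
top [[497.945   0.    313.549]
 [  0.    497.945 236.561]
 [  0.      0.      1.   ]] [0.0163 0.     0.     0.     0.    ] [[-0.0205 -0.9981  0.0581  0.6135]
 [-0.9998  0.0208  0.0058 -0.3135]
 [-0.007  -0.058  -0.9983  0.9353]
 [ 0.      0.      0.      1.    ]]
{'clock': 0.1, 'qpos': array([ 1.4322,  0.5018, -0.4268,  1.5513,  0.2208,  1.1383, -0.2103]), 'qvel': array([ 0.0016, -0.0004,  0.0007, -0.0032,  0.0009, -0.0001, -0.0005]), 'effort': array([ -0.0109, -57.0806,  -5.8386, -28.1751,   0.0104,   0.0055,
         0.0001]), 'eef_pos': array([ 0.2539, -0.5977,  0.2303]), 'ee_rot': array([ 0.834 , -0.5518, -0.0007, -0.0005]), 'contact_force': array([ 0.1202, -0.7527, -0.2402]), 'torque': array([-0.002 , -0.0182,  0.0006]), 'finger_gap': 0.08572875941901499} 0.0187
```

View pics/side0.png

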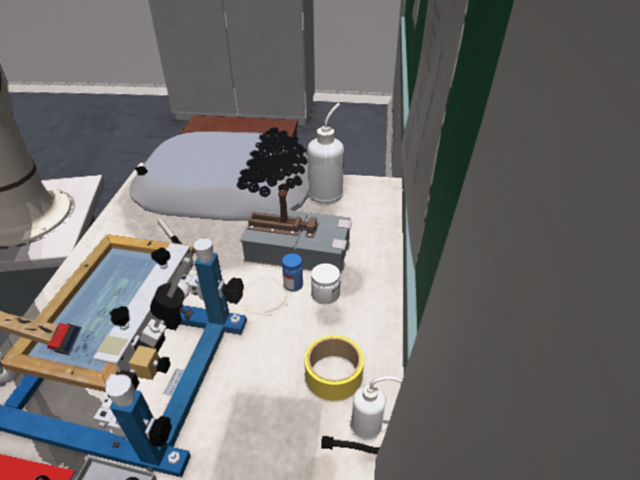

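View pics/top0.png

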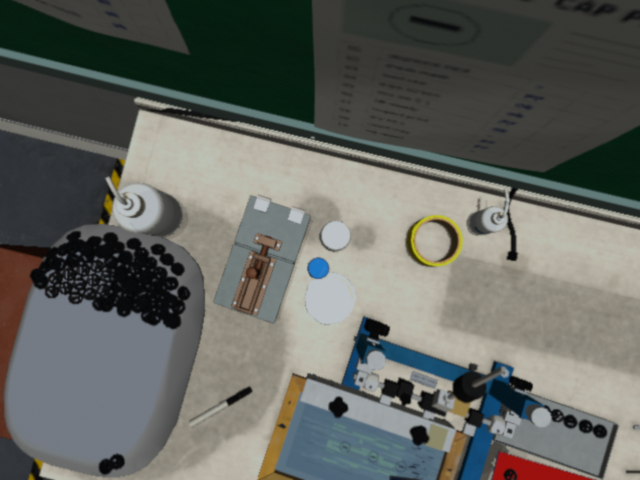

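```bash
python3 - <<'E'
import cv2
a=cv2.imread("pics/top0.png")[180:340,190:370]; cv2.imwrite("pics/top0c.png",cv2.resize(a,None,fx=3.7,fy=3.7,interpolation=cv2.INTER_CUBIC))
a=cv2.imread("pics/side0.png")[110:310,220:380]; cv2.imwrite("pics/side0c.png",cv2.resize(a,None,fx=3,fy=3,interpolation=cv2.INTER_CUBIC))
E
```

```text
(no output)
```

View pics/top0c.png

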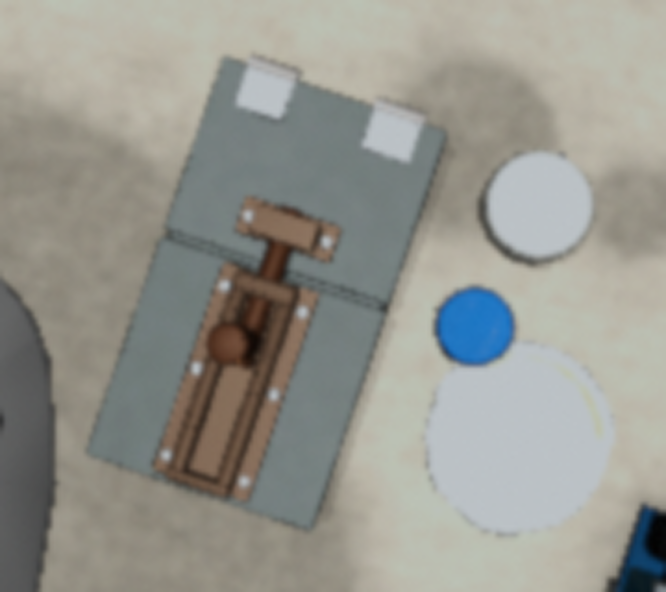

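View pics/side0c.png

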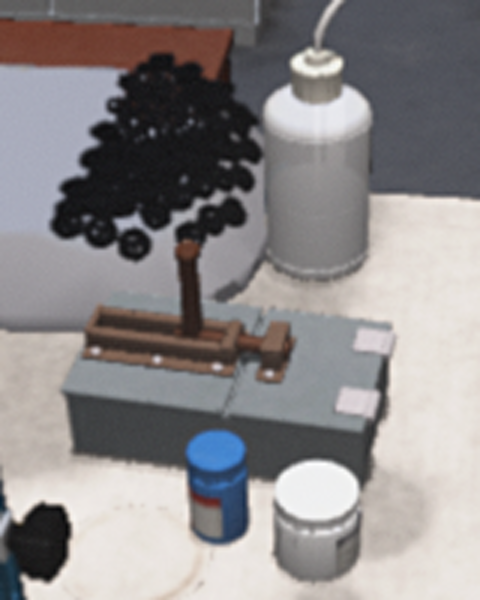

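```bash
cat > h.py <<'E'
from cell import ctrl
import cv2,numpy as np
np.set_printoptions(precision=4,suppress=True)
def cal(n):
    c=ctrl.calibration(n); return np.array(c["intrinsics"]),np.array(c["D"]),np.array(c["cam_to_world"])
def proj(n,P):
    K,D,T=cal(n); R=T[:3,:3].T; t=-R@T[:3,3]
    return cv2.projectPoints(np.atleast_2d(np.array(P,float)),cv2.Rodrigues(R)[0],t,K,D)[0].reshape(-1,2)
def atz(n,uv,z):
    K,D,T=cal(n); u=cv2.undistortPoints(np.array([[uv]],float),K,D)[0,0]
    d=T[:3,:3]@np.array([u[0],u[1],1]); return T[:3,3]+d*(z-T[2,3])/d[2]
E
python3 - <<'E'
from h import *
from scipy.optimize import least_squares
t=lambda a:np.array(a)/3.7+[190,180]-0.36
s=lambda a:np.array(a)/3+[220,110]-0.33
loc=np.array([[.1,.057,.06],[.1,-.057,.06],[-.1,.057,.06],[-.1,-.057,.06]])
uv=np.array([t(p) for p in [(224,57),(446,132),(88,455),(312,528)]])
def W(p,L):
    c,sn=np.cos(p[2]),np.sin(p[2]); L=np.atleast_2d(L); return np.c_[p[0]+c*L[:,0]-sn*L[:,1],p[1]+sn*L[:,0]+c*L[:,1],L[:,2]]
r=least_squares(lambda p:(proj("top",W(p,loc))-uv).ravel(),[.6,-.2,-.3])
print(r.x,r.fun)
p=r.x
# side check
print("side pred (crop)",(proj("side",W(p,loc))-[220,110])*3)
h=atz("top",t((232,342)),.143); c,sn=np.cos(p[2]),np.sin(p[2]); d=h[:2]-p[:2]
print("head top",h,"case frame",[c*d[0]+sn*d[1],-sn*d[0]+c*d[1]])
for q in(.0095,):
    print("grip",W(p,[[-.016-q,0,.118]]), "side head pred", (proj("side",W(p,[[-.016-q,0,.143]]))-[220,110])*3,"top",(proj("top",W(p,[[-.016-q,0,.143]]))-[190,180])*3.7)
print("jar",atz("top",t((540,205)),.055),"pot",atz("top",t((475,326)),.066))
for nm,uvj in(("jar",(540,205)),("pot",(475,326))):
    d=atz("top",t(uvj),.06)[:2]-p[:2]; print(nm,[c*d[0]+sn*d[1],-sn*d[0]+c*d[1]])
o=ctrl.observe()
from scipy.spatial.transform import Rotation as R
print(R.from_quat(o["ee_rot"]).as_matrix())
E
```

```text
[ 0.6278 -0.2171 -0.3424] [-0.4472 -0.4099  0.6313 -0.4279 -0.6969 -0.1454  0.5108  0.9497]
side pred (crop) [[389.1243 322.4817]
 [360.5243 431.5136]
 [109.6897 289.3097]
 [ 56.7196 391.4927]]
head top [ 0.6052 -0.2106  0.143 ] case frame [np.float64(-0.023518101319130416), np.float64(-0.0014368393162077636)]
grip [[ 0.6038 -0.2086  0.118 ]] side head pred [[182.8469 248.9541]] top [[226.008  343.9993]]
jar [ 0.6666 -0.3475  0.055 ] pot [ 0.6095 -0.3151  0.066 ]
jar [np.float64(0.07996783311783379), np.float64(-0.10967112983186669)]
pot [np.float64(0.015666946328895513), np.float64(-0.09848441492270645)]
[[ 0.3911 -0.9203 -0.0006]
 [-0.9203 -0.3911  0.0017]
 [-0.0018 -0.0001 -1.    ]]
```

```bash
python3 - <<'E'
from h import *
def tri(a,b):
    A=[];
    for n,uv in(("top",a),("side",b)):
        K,D,T=cal(n); u=cv2.undistortPoints(np.array([[uv]],float),K,D)[0,0]; d=T[:3,:3]@np.r_[u,1]; d/=np.linalg.norm(d); A.append((T[:3,3],d))
    (p,d),(q,e)=A; s=np.linalg.lstsq(np.c_[d,-e],q-p,rcond=None)[0]
    return (p+d*s[0]+q+e*s[1])/2, np.linalg.norm(p+d*s[0]-q-e*s[1])
print("head",tri((252.2,272.1),(282,191.7)))
print("blob right",tri((190,285),(286,188))); print("blob topright",tri((176,240),(305,165)))
print("blob topL",tri((45,275),(248,178)));print(tri((95,240),(285,133)))
print("side y-sweep of heap top", [atz("side",(200,133),z) for z in(.1,.2,.3)])
print("bottle tip",[atz("top",(110,180),z) for z in(.2,.25)],[atz("side",(337,105),z) for z in(.2,.25)])
# posts of frame
print("post",[atz("side",(204,243),z) for z in(.1,.15,.2)],[atz("top",(375,360),z) for z in(.1,.15,.2)])
E
```

```text
head (array([ 0.6055, -0.2109,  0.1474]), np.float64(0.0006814630912798065))
blob right (array([ 0.6019, -0.0972,  0.0803]), np.float64(0.03458930599445597))
blob topright (array([ 0.6615, -0.0844,  0.1243]), np.float64(0.0035473316629298776))
blob topL (array([ 0.5656,  0.2508, -0.1065]), np.float64(0.08016035889222646))
(array([0.6466, 0.0417, 0.1378]), np.float64(0.0302082199789615))
side y-sweep of heap top [array([0.425 , 0.1479, 0.1   ]), array([ 0.4524, -0.0502,  0.2   ]), array([ 0.4798, -0.2482,  0.3   ])]
bottle tip [array([ 0.747, -0.008,  0.2  ]), array([ 0.7379, -0.0288,  0.25  ])] [array([0.7516, 0.0369, 0.2   ]), array([ 0.7328, -0.0716,  0.25  ])]
post [array([ 0.4557, -0.2833,  0.1   ]), array([ 0.4666, -0.3439,  0.15  ]), array([ 0.4776, -0.4045,  0.2   ])] [array([ 0.4557, -0.406 ,  0.1   ]), array([ 0.4651, -0.4005,  0.15  ]), array([ 0.4746, -0.395 ,  0.2   ])]
```

Emit:
arm_command:
  steps:
    - {"dz": 40, "az": 0.08}
    - {"dz": 80, "az": 0.16}
    - {"dz": 110, "dx": 10, "dy": 11, "az": 0.24}
    - {"dz": 110, "dx": 36, "dy": 40, "az": 0.33}
    - {"dz": 110, "dx": 63, "dy": 69, "az": 0.42}
    - {"dz": 110, "dx": 90, "dy": 99, "az": 0.51}
    - {"dz": 110, "dx": 117, "dy": 129, "az": 0.6}
    - {"dz": 110, "dx": 144, "dy": 159, "az": 0.69}
    - {"dz": 110, "dx": 171, "dy": 188, "az": 0.77}
    - {"dz": 110, "dx": 198, "dy": 218, "az": 0.827}
  hand: 1
  force: 60

```text
$.steps[0]: bad value
```

Emit:
arm_command:
  steps:
    - {"dx": 0, "dy": 0, "dz": 40, "ax": 0, "ay": 0, "az": 0.08}
    - {"dx": 0, "dy": 0, "dz": 80, "ax": 0, "ay": 0, "az": 0.16}
    - {"dx": 10, "dy": 11, "dz": 110, "ax": 0, "ay": 0, "az": 0.24}
    - {"dx": 36, "dy": 40, "dz": 110, "ax": 0, "ay": 0, "az": 0.33}
    - {"dx": 63, "dy": 69, "dz": 110, "ax": 0, "ay": 0, "az": 0.42}
    - {"dx": 90, "dy": 99, "dz": 110, "ax": 0, "ay": 0, "az": 0.51}
    - {"dx": 117, "dy": 129, "dz": 110, "ax": 0, "ay": 0, "az": 0.6}
    - {"dx": 144, "dy": 159, "dz": 110, "ax": 0, "ay": 0, "az": 0.69}
    - {"dx": 171, "dy": 188, "dz": 110, "ax": 0, "ay": 0, "az": 0.77}
    - {"dx": 198, "dy": 218, "dz": 110, "ax": 0, "ay": 0, "az": 0.827}
  hand: 1
  force: 60

```text
clock: 0.93
eef_pos: [0.4529, -0.3787, 0.3411]
ee_rot: [0.986, -0.168, -0.0, 0.0]
contact_force: [0.2, -0.8, -0.2]
finger_gap: 0.0855
```

Emit:
arm_command:
  steps:
    - {"dx": 26, "dy": 28, "dz": 0, "ax": 0, "ay": 0, "az": 0}
    - {"dx": 52, "dy": 57, "dz": 0, "ax": 0, "ay": 0, "az": 0}
    - {"dx": 78, "dy": 86, "dz": 0, "ax": 0, "ay": 0, "az": 0}
    - {"dx": 104, "dy": 115, "dz": 0, "ax": 0, "ay": 0, "az": 0}
    - {"dx": 130, "dy": 143, "dz": 0, "ax": 0, "ay": 0, "az": 0}
    - {"dx": 152, "dy": 168, "dz": 0, "ax": 0, "ay": 0, "az": 0}
    - {"dx": 152, "dy": 168, "dz": -40, "ax": 0, "ay": 0, "az": 0}
    - {"dx": 152, "dy": 168, "dz": -80, "ax": 0, "ay": 0, "az": 0}
    - {"dx": 152, "dy": 168, "dz": -120, "ax": 0, "ay": 0, "az": 0}
    - {"dx": 152, "dy": 168, "dz": -145, "ax": 0, "ay": 0, "az": 0}

```text
clock: 1.77
eef_pos: [0.6018, -0.2116, 0.1915]
ee_rot: [0.985, -0.17, -0.003, -0.0]
contact_force: [-0.3, -0.8, 0.4]
finger_gap: 0.0854
```

```bash
python3 - <<'E'
from h import *
for n in("side","top"):
    im=ctrl.read_camera(n)[:,:,::-1]; cv2.imwrite(f"pics/{n}1.png",im)
    a=im[110:310,180:400]; cv2.imwrite(f"pics/{n}1c.png",cv2.resize(a,None,fx=3,fy=3,interpolation=cv2.INTER_CUBIC))
o=ctrl.observe(); print(o["eef_pos"],o["clock"],o["qpos"],o["contact_force"])
E
```

```text
[ 0.6001 -0.2116  0.1904] 1.8667 [ 0.7905  0.5867 -0.7009  1.6088  0.4082  1.1092 -0.3581] [0.1532 0.0029 0.2285]
```

View pics/side1c.png

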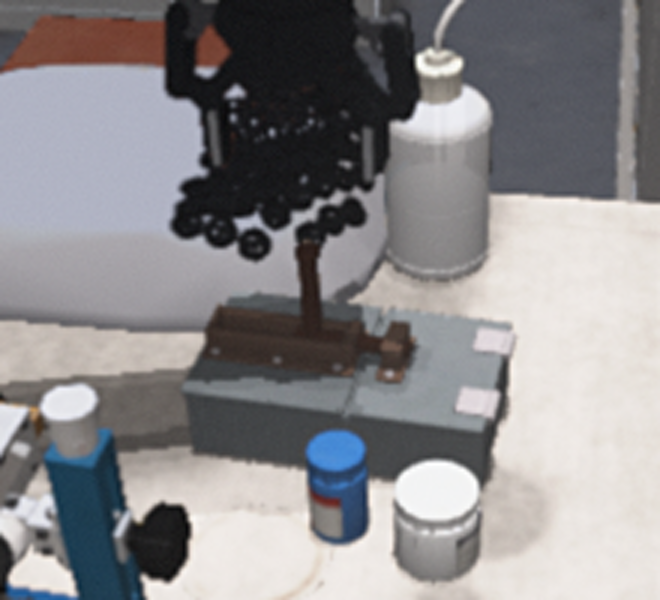

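View pics/top1.png

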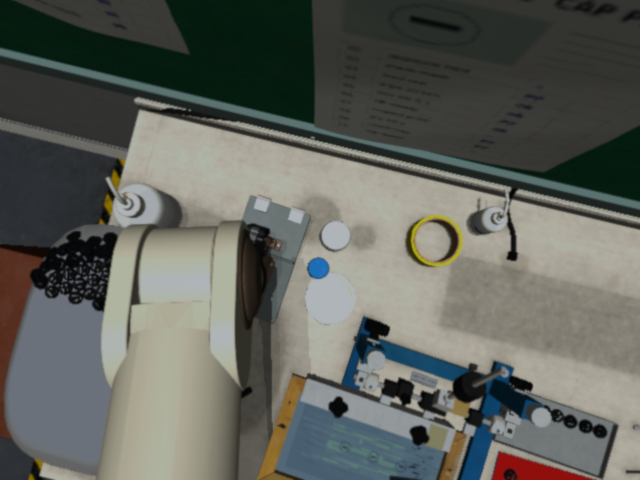

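Emit:
arm_command:
  steps:
    - {"dx": 2, "dy": 0, "dz": -15, "ax": 0, "ay": 0, "az": 0}
    - {"dx": 4, "dy": 0, "dz": -30, "ax": 0, "ay": 0, "az": 0}
    - {"dx": 4, "dy": 0, "dz": -45, "ax": 0, "ay": 0, "az": 0}
    - {"dx": 4, "dy": 0, "dz": -60, "ax": 0, "ay": 0, "az": 0}
    - {"dx": 4, "dy": 0, "dz": -75, "ax": 0, "ay": 0, "az": 0}
    - {"dx": 4, "dy": 0, "dz": -88, "ax": 0, "ay": 0, "az": 0}
    - {"dx": 4, "dy": 0, "dz": -95, "ax": 0, "ay": 0, "az": 0}
    - {"dx": 4, "dy": 0, "dz": -95, "ax": 0, "ay": 0, "az": 0}
    - {"dx": 4, "dy": 0, "dz": -95, "ax": 0, "ay": 0, "az": 0}
    - {"dx": 4, "dy": 0, "dz": -95, "ax": 0, "ay": 0, "az": 0}

```text
clock: 2.7
eef_pos: [0.6089, -0.2122, 0.102]
ee_rot: [0.985, -0.17, 0.001, -0.0]
contact_force: [-0.6, -0.7, 0.5]
finger_gap: 0.0851
```

```bash
python3 - <<'E'
from h import *
from scipy.spatial.transform import Rotation as R
im=ctrl.read_camera("side")[:,:,::-1]
a=im[110:310,180:400]; cv2.imwrite(f"pics/side2c.png",cv2.resize(a,None,fx=3.5,fy=3,interpolation=cv2.INTER_CUBIC))
o=ctrl.observe(); print(o["eef_pos"],o["clock"],o["contact_force"],R.from_quat(o["ee_rot"]).as_matrix())
E
```

```text
[ 0.6091 -0.2123  0.1023] 2.75 [-0.2172 -1.07    0.8595] [[ 0.9421 -0.3353  0.0017]
 [-0.3353 -0.9421 -0.0004]
 [ 0.0018 -0.0002 -1.    ]]
```

View pics/side2c.png

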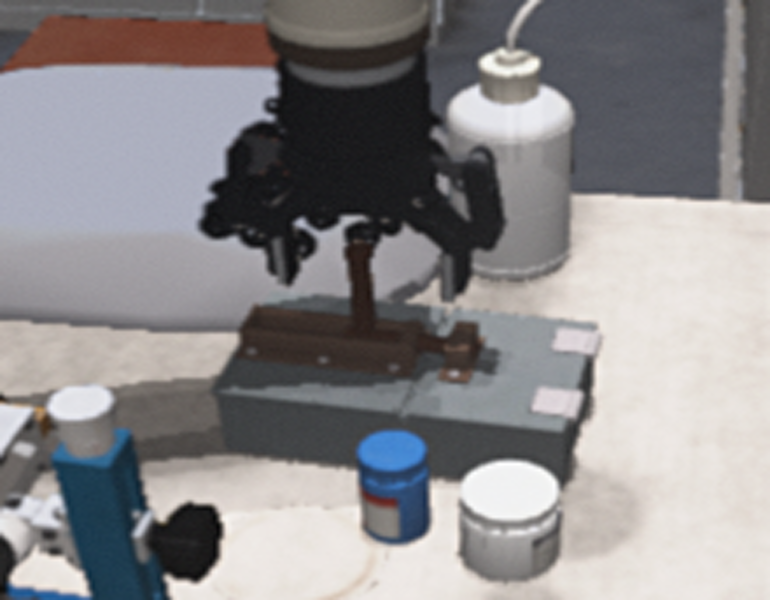

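Emit:
arm_command:
  steps:
    - {"dx": -3, "dy": 1, "dz": -4, "ax": 0, "ay": 0, "az": 0}
    - {"dx": -3, "dy": 1, "dz": -4, "ax": 0, "ay": 0, "az": 0}
    - {"dx": -3, "dy": 1, "dz": -4, "ax": 0, "ay": 0, "az": 0}
    - {"dx": -3, "dy": 1, "dz": -4, "ax": 0, "ay": 0, "az": 0}
    - {"dx": -3, "dy": 1, "dz": -4, "ax": 0, "ay": 0, "az": 0}
    - {"dx": -3, "dy": 1, "dz": -4, "ax": 0, "ay": 0, "az": 0}
    - {"dx": -3, "dy": 1, "dz": -4, "ax": 0, "ay": 0, "az": 0}
    - {"dx": -3, "dy": 1, "dz": -4, "ax": 0, "ay": 0, "az": 0}
    - {"dx": -3, "dy": 1, "dz": -4, "ax": 0, "ay": 0, "az": 0}
    - {"dx": -3, "dy": 1, "dz": -4, "ax": 0, "ay": 0, "az": 0}
  hand: 0
  force: 60

```text
clock: 3.58
eef_pos: [0.6049, -0.2112, 0.0975]
ee_rot: [0.985, -0.17, -0.0, 0.0]
contact_force: [-4.1, 0.3, 4.7]
finger_gap: 0.0134
```

```bash
cat > s.py <<'E'
from h import *
o=ctrl.observe(); f=o["contact_force"]; cx=np.array([.942,-.3355,0]);cy=np.array([.3355,.942,0])
e=o["eef_pos"]-[.605,-.211,.1]
print(o["clock"],o["eef_pos"],"draw~",.0095-e@cx,"y",e@cy,"Fx,Fy,Fz",f@cx,f@cy,f[2],"gap",o["finger_gap"])
E
python3 s.py; python3 - <<'E'
from h import *
im=ctrl.read_camera("side")[:,:,::-1]
a=im[110:310,180:400]; cv2.imwrite(f"pics/side3c.png",cv2.resize(a,None,fx=3.5,fy=3,interpolation=cv2.INTER_CUBIC))
E
```

```text
3.5833 [ 0.6049 -0.2112  0.0975] draw~ 0.009551018139210558 y -0.0002287978396245343 Fx,Fy,Fz -3.9877370982691773 -1.1525372483217657 4.736969298324988 gap 0.01338157969043365
```

View pics/side3c.png

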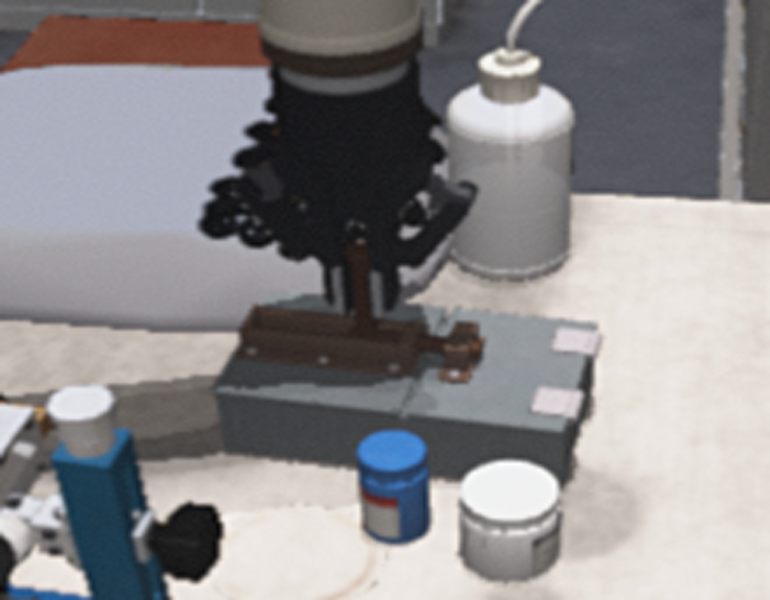

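Emit:
arm_command:
  steps:
    - {"dx": -1.9, "dy": 0.7, "dz": 0, "ax": 0, "ay": 0, "az": 0}
    - {"dx": -3.8, "dy": 1.3, "dz": 0, "ax": 0, "ay": 0, "az": 0}
    - {"dx": -5.7, "dy": 2, "dz": 0, "ax": 0, "ay": 0, "az": 0}
    - {"dx": -7.5, "dy": 2.7, "dz": 0, "ax": 0, "ay": 0, "az": 0}
    - {"dx": -8.5, "dy": 3, "dz": 0, "ax": 0, "ay": 0, "az": 0}
    - {"dx": -9.4, "dy": 3.4, "dz": 0, "ax": 0, "ay": 0, "az": 0}
    - {"dx": -10.4, "dy": 3.7, "dz": 0, "ax": 0, "ay": 0, "az": 0}
    - {"dx": -11.3, "dy": 4, "dz": 0, "ax": 0, "ay": 0, "az": 0}
    - {"dx": -12.2, "dy": 4.3, "dz": 0, "ax": 0, "ay": 0, "az": 0}
    - {"dx": -12.2, "dy": 4.3, "dz": 0, "ax": 0, "ay": 0, "az": 0}

```text
clock: 4.47
eef_pos: [0.5949, -0.2075, 0.0976]
ee_rot: [0.985, -0.17, 0.002, -0.0]
contact_force: [5.9, -1.9, -3.3]
finger_gap: 0.0135
```

```bash
python3 s.py
```

```text
4.4667 [ 0.5949 -0.2075  0.0976] draw~ 0.020187776797877414 y -9.834061536041251e-05 Fx,Fy,Fz 6.160972189072404 0.1577086556012064 -3.3491600758404565 gap 0.013464606937768995
```

Emit:
arm_command:
  steps:
    - {"dx": -1, "dy": 0.3, "dz": 0, "ax": 0, "ay": 0, "az": 0}
    - {"dx": -2, "dy": 0.7, "dz": 0, "ax": 0, "ay": 0, "az": 0}
    - {"dx": -3, "dy": 1, "dz": 0, "ax": 0, "ay": 0, "az": 0}
    - {"dx": -4, "dy": 1.4, "dz": 0, "ax": 0, "ay": 0, "az": 0}
    - {"dx": -4, "dy": 1.4, "dz": 0, "ax": 0, "ay": 0, "az": 0}
    - {"dx": -4, "dy": 1.4, "dz": 0, "ax": 0, "ay": 0, "az": 0}
    - {"dx": -4, "dy": 1.4, "dz": 0, "ax": 0, "ay": 0, "az": 0}
    - {"dx": -4, "dy": 1.4, "dz": 0, "ax": 0, "ay": 0, "az": 0}
    - {"dx": -4, "dy": 1.4, "dz": 0, "ax": 0, "ay": 0, "az": 0}
    - {"dx": -4, "dy": 1.4, "dz": 0, "ax": 0, "ay": 0, "az": 0}

```text
clock: 5.3
eef_pos: [0.5925, -0.2066, 0.0975]
ee_rot: [0.985, -0.17, 0.004, -0.0]
contact_force: [11.1, -2.1, -8.0]
finger_gap: 0.0139
```

```bash
python3 s.py
```

```text
5.3 [ 0.5925 -0.2066  0.0975] draw~ 0.022735378313698894 y -5.5296229845550396e-05 Fx,Fy,Fz 11.136856022516193 1.7439966110088116 -8.014854873889744 gap 0.013867102803629806
```

Emit:
arm_command:
  steps:
    - {"dx": -1, "dy": 0.3, "dz": 0, "ax": 0, "ay": 0, "az": 0}
    - {"dx": -2, "dy": 0.7, "dz": 0, "ax": 0, "ay": 0, "az": 0}
    - {"dx": -3, "dy": 1, "dz": 0, "ax": 0, "ay": 0, "az": 0}
    - {"dx": -4, "dy": 1.4, "dz": 0, "ax": 0, "ay": 0, "az": 0}
    - {"dx": -4, "dy": 1.4, "dz": 0, "ax": 0, "ay": 0, "az": 0}
    - {"dx": -4, "dy": 1.4, "dz": 0, "ax": 0, "ay": 0, "az": 0}
    - {"dx": -4, "dy": 1.4, "dz": 0, "ax": 0, "ay": 0, "az": 0}
    - {"dx": -4, "dy": 1.4, "dz": 0, "ax": 0, "ay": 0, "az": 0}
    - {"dx": -4, "dy": 1.4, "dz": 0, "ax": 0, "ay": 0, "az": 0}
    - {"dx": -4, "dy": 1.4, "dz": 0, "ax": 0, "ay": 0, "az": 0}

```text
clock: 6.13
eef_pos: [0.5919, -0.2064, 0.0976]
ee_rot: [0.985, -0.171, 0.007, -0.0]
contact_force: [22.5, -6.5, -17.0]
finger_gap: 0.0133
```

```bash
python3 s.py
```

```text
6.1333 [ 0.5919 -0.2064  0.0976] draw~ 0.023376674058225744 y -4.0135599228499456e-05 Fx,Fy,Fz 23.340426932879534 1.445782187021047 -16.986363318933964 gap 0.013283543249937134
```

Emit:
arm_command:
  steps:
    - {"dx": 6, "dy": -2.1, "dz": 0, "ax": 0, "ay": 0, "az": 0}
    - {"dx": 11, "dy": -3.9, "dz": 0, "ax": 0, "ay": 0, "az": 0}
    - {"dx": 16, "dy": -5.7, "dz": 0, "ax": 0, "ay": 0, "az": 0}
    - {"dx": 20, "dy": -7.1, "dz": 0, "ax": 0, "ay": 0, "az": 0}
    - {"dx": 23, "dy": -8.2, "dz": 0, "ax": 0, "ay": 0, "az": 0}
    - {"dx": 26, "dy": -9.3, "dz": 0, "ax": 0, "ay": 0, "az": 0}
    - {"dx": 29, "dy": -10.3, "dz": 0, "ax": 0, "ay": 0, "az": 0}
    - {"dx": 32, "dy": -11.4, "dz": 0, "ax": 0, "ay": 0, "az": 0}
    - {"dx": 33, "dy": -11.8, "dz": 0, "ax": 0, "ay": 0, "az": 0}
    - {"dx": 33, "dy": -11.8, "dz": 0, "ax": 0, "ay": 0, "az": 0}

```text
clock: 6.97
eef_pos: [0.611, -0.2134, 0.0974]
ee_rot: [0.985, -0.17, -0.008, 0.0]
contact_force: [-23.7, 6.3, 22.3]
finger_gap: 0.0133
```

```bash
python3 s.py
```

```text
6.9667 [ 0.611  -0.2134  0.0974] draw~ 0.0030196269113351836 y -0.00028770508673286706 Fx,Fy,Fz -24.426952669993938 -2.0343785599421507 22.284478309208797 gap 0.013307919433866871
```

Emit:
arm_command:
  steps:
    - {"dx": -6, "dy": 2.1, "dz": 0, "ax": 0, "ay": 0, "az": 0}
    - {"dx": -11, "dy": 3.9, "dz": 0, "ax": 0, "ay": 0, "az": 0}
    - {"dx": -16, "dy": 5.7, "dz": 0, "ax": 0, "ay": 0, "az": 0}
    - {"dx": -20, "dy": 7.1, "dz": 0, "ax": 0, "ay": 0, "az": 0}
    - {"dx": -24, "dy": 8.5, "dz": 0, "ax": 0, "ay": 0, "az": 0}
    - {"dx": -27, "dy": 9.6, "dz": 0, "ax": 0, "ay": 0, "az": 0}
    - {"dx": -30, "dy": 10.7, "dz": 0, "ax": 0, "ay": 0, "az": 0}
    - {"dx": -33, "dy": 11.8, "dz": 0, "ax": 0, "ay": 0, "az": 0}
    - {"dx": -35, "dy": 12.5, "dz": 0, "ax": 0, "ay": 0, "az": 0}
    - {"dx": -35, "dy": 12.5, "dz": 0, "ax": 0, "ay": 0, "az": 0}

```text
clock: 7.8
eef_pos: [0.5893, -0.2054, 0.0976]
ee_rot: [0.985, -0.171, 0.007, -0.0]
contact_force: [22.0, -5.7, -17.7]
finger_gap: 0.0132
```

```bash
python3 s.py
```

```text
7.8 [ 0.5893 -0.2054  0.0976] draw~ 0.026111648608050396 y -1.7393656408758174e-05 Fx,Fy,Fz 22.612665455859624 2.0113302002679223 -17.682088595700897 gap 0.01321482927742498
```

Bound 2.7 mm farther (22.6 N). Push back to the stop.

Emit:
arm_command:
  steps:
    - {"dx": 6, "dy": -2.1, "dz": 0, "ax": 0, "ay": 0, "az": 0}
    - {"dx": 11, "dy": -3.9, "dz": 0, "ax": 0, "ay": 0, "az": 0}
    - {"dx": 16, "dy": -5.7, "dz": 0, "ax": 0, "ay": 0, "az": 0}
    - {"dx": 20, "dy": -7.1, "dz": 0, "ax": 0, "ay": 0, "az": 0}
    - {"dx": 24, "dy": -8.5, "dz": 0, "ax": 0, "ay": 0, "az": 0}
    - {"dx": 27, "dy": -9.6, "dz": 0, "ax": 0, "ay": 0, "az": 0}
    - {"dx": 30, "dy": -10.7, "dz": 0, "ax": 0, "ay": 0, "az": 0}
    - {"dx": 33, "dy": -11.8, "dz": 0, "ax": 0, "ay": 0, "az": 0}
    - {"dx": 35, "dy": -12.5, "dz": 0, "ax": 0, "ay": 0, "az": 0}
    - {"dx": 35, "dy": -12.5, "dz": 0, "ax": 0, "ay": 0, "az": 0}

```text
clock: 8.63
eef_pos: [0.6118, -0.2137, 0.0974]
ee_rot: [0.985, -0.17, -0.007, 0.0]
contact_force: [-20.8, 5.5, 20.8]
finger_gap: 0.0136
```

```bash
python3 s.py
```

```text
8.6333 [ 0.6118 -0.2137  0.0974] draw~ 0.002175542727266216 y -0.0002456388299302611 Fx,Fy,Fz -21.464501978433372 -1.7702341175476555 20.84456921144558 gap 0.013554517260487117
```

Emit:
arm_command:
  steps:
    - {"dx": -6, "dy": 2.1, "dz": 0, "ax": 0, "ay": 0, "az": 0}
    - {"dx": -11, "dy": 3.9, "dz": 0, "ax": 0, "ay": 0, "az": 0}
    - {"dx": -16, "dy": 5.7, "dz": 0, "ax": 0, "ay": 0, "az": 0}
    - {"dx": -21, "dy": 7.5, "dz": 0, "ax": 0, "ay": 0, "az": 0}
    - {"dx": -26, "dy": 9.3, "dz": 0, "ax": 0, "ay": 0, "az": 0}
    - {"dx": -29, "dy": 10.3, "dz": 0, "ax": 0, "ay": 0, "az": 0}
    - {"dx": -32, "dy": 11.4, "dz": 0, "ax": 0, "ay": 0, "az": 0}
    - {"dx": -35, "dy": 12.5, "dz": 0, "ax": 0, "ay": 0, "az": 0}
    - {"dx": -38, "dy": 13.5, "dz": 0, "ax": 0, "ay": 0, "az": 0}
    - {"dx": -38, "dy": 13.5, "dz": 0, "ax": 0, "ay": 0, "az": 0}

```text
clock: 9.47
eef_pos: [0.5808, -0.2024, 0.0975]
ee_rot: [0.985, -0.17, 0.001, -0.0]
contact_force: [3.2, -0.5, -1.0]
finger_gap: 0.0135
```

```bash
python3 s.py
```

```text
9.4667 [ 0.5808 -0.2024  0.0975] draw~ 0.035170069442978784 y -2.2534714553231958e-05 Fx,Fy,Fz 3.184949027298079 0.5742040493410776 -1.0318511107303523 gap 0.013533519663275118
```

Emit:
arm_command:
  steps:
    - {"dx": -4, "dy": 1.4, "dz": 0, "ax": 0, "ay": 0, "az": 0}
    - {"dx": -8, "dy": 2.8, "dz": 0, "ax": 0, "ay": 0, "az": 0}
    - {"dx": -12, "dy": 4.3, "dz": 0, "ax": 0, "ay": 0, "az": 0}
    - {"dx": -16, "dy": 5.7, "dz": 0, "ax": 0, "ay": 0, "az": 0}
    - {"dx": -20, "dy": 7.1, "dz": 0, "ax": 0, "ay": 0, "az": 0}
    - {"dx": -24, "dy": 8.5, "dz": 0, "ax": 0, "ay": 0, "az": 0}
    - {"dx": -27, "dy": 9.6, "dz": 0, "ax": 0, "ay": 0, "az": 0}
    - {"dx": -30, "dy": 10.7, "dz": 0, "ax": 0, "ay": 0, "az": 0}
    - {"dx": -33, "dy": 11.7, "dz": 0, "ax": 0, "ay": 0, "az": 0}
    - {"dx": -33, "dy": 11.7, "dz": 0, "ax": 0, "ay": 0, "az": 0}

```text
clock: 10.3
eef_pos: [0.5552, -0.193, 0.0978]
ee_rot: [0.985, -0.171, 0.009, -0.001]
contact_force: [29.4, -7.3, -24.5]
finger_gap: 0.0135
```

```bash
python3 s.py
```

```text
10.3 [ 0.5552 -0.193   0.0978] draw~ 0.062458905938742405 y 0.0002159173483283587 Fx,Fy,Fz 30.102238289314304 2.9728318207962676 -24.46687400863466 gap 0.01350489150644133
```

Emit:
arm_command:
  steps:
    - {"dx": 2, "dy": -0.7, "dz": 0, "ax": 0, "ay": 0, "az": 0}
    - {"dx": 4, "dy": -1.4, "dz": 0, "ax": 0, "ay": 0, "az": 0}
    - {"dx": 5.5, "dy": -2, "dz": 0, "ax": 0, "ay": 0, "az": 0}
    - {"dx": 5.5, "dy": -2, "dz": 0, "ax": 0, "ay": 0, "az": 0}
    - {"dx": 5.5, "dy": -2, "dz": 0, "ax": 0, "ay": 0, "az": 0}
    - {"dx": 5.5, "dy": -2, "dz": 0, "ax": 0, "ay": 0, "az": 0}
    - {"dx": 5.5, "dy": -2, "dz": 0, "ax": 0, "ay": 0, "az": 0}
    - {"dx": 5.5, "dy": -2, "dz": 0, "ax": 0, "ay": 0, "az": 0}
    - {"dx": 5.5, "dy": -2, "dz": 0, "ax": 0, "ay": 0, "az": 0}
    - {"dx": 5.5, "dy": -2, "dz": 0, "ax": 0, "ay": 0, "az": 0}

```text
clock: 11.13
eef_pos: [0.5553, -0.1931, 0.0976]
ee_rot: [0.985, -0.17, 0.003, -0.0]
contact_force: [9.8, -2.2, -6.6]
finger_gap: 0.0132
```

```bash
python3 s.py
```

```text
11.1333 [ 0.5553 -0.1931  0.0976] draw~ 0.06235934531776739 y 0.00018576246569950924 Fx,Fy,Fz 10.002486856467298 1.2115163066756325 -6.64884895536305 gap 0.013232728302453726
```

Still at the stop with 10 N pull. Open, holding the pose.

Emit:
arm_command:
  steps:
    - {"dx": 0, "dy": 0, "dz": 0, "ax": 0, "ay": 0, "az": 0}
    - {"dx": 0, "dy": 0, "dz": 0, "ax": 0, "ay": 0, "az": 0}
    - {"dx": 0, "dy": 0, "dz": 0, "ax": 0, "ay": 0, "az": 0}
    - {"dx": 0, "dy": 0, "dz": 0, "ax": 0, "ay": 0, "az": 0}
    - {"dx": 0, "dy": 0, "dz": 0, "ax": 0, "ay": 0, "az": 0}
    - {"dx": 0, "dy": 0, "dz": 0, "ax": 0, "ay": 0, "az": 0}
    - {"dx": 0, "dy": 0, "dz": 0, "ax": 0, "ay": 0, "az": 0}
    - {"dx": 0, "dy": 0, "dz": 0, "ax": 0, "ay": 0, "az": 0}
    - {"dx": 0, "dy": 0, "dz": 0, "ax": 0, "ay": 0, "az": 0}
    - {"dx": 0, "dy": 0, "dz": 0, "ax": 0, "ay": 0, "az": 0}
  hand: 1

```text
clock: 11.97
eef_pos: [0.5525, -0.1927, 0.0973]
ee_rot: [0.985, -0.17, 0.0, 0.0]
contact_force: [-0.1, 0.2, -0.4]
finger_gap: 0.0855
```

```bash
python3 s.py
```

```text
11.9667 [ 0.5525 -0.1927  0.0973] draw~ 0.06506662485883208 y -0.00040182066429574753 Fx,Fy,Fz -0.19881121251804168 0.11169546252281641 -0.3793999227574584 gap 0.08552127566346872
```

Lift clear, then back off so the cameras see the bolt.

Emit:
arm_command:
  steps:
    - {"dx": 0, "dy": 0, "dz": 20, "ax": 0, "ay": 0, "az": 0}
    - {"dx": 0, "dy": 0, "dz": 45, "ax": 0, "ay": 0, "az": 0}
    - {"dx": 0, "dy": 0, "dz": 80, "ax": 0, "ay": 0, "az": 0}
    - {"dx": 0, "dy": 0, "dz": 120, "ax": 0, "ay": 0, "az": 0}
    - {"dx": 0, "dy": 0, "dz": 160, "ax": 0, "ay": 0, "az": 0}
    - {"dx": 0, "dy": 0, "dz": 200, "ax": 0, "ay": 0, "az": 0}
    - {"dx": -30, "dy": 0, "dz": 220, "ax": 0, "ay": 0, "az": 0}
    - {"dx": -65, "dy": 0, "dz": 220, "ax": 0, "ay": 0, "az": 0}
    - {"dx": -100, "dy": 0, "dz": 220, "ax": 0, "ay": 0, "az": 0}
    - {"dx": -130, "dy": 0, "dz": 220, "ax": 0, "ay": 0, "az": 0}

```text
clock: 12.8
eef_pos: [0.4208, -0.1924, 0.3173]
ee_rot: [0.985, -0.17, -0.0, 0.0]
contact_force: [-1.6, 0.1, -0.8]
finger_gap: 0.0853
```

```bash
python3 s.py; python3 - <<'E'
from h import *
for n in("side","top"):
    im=ctrl.read_camera(n)[:,:,::-1]
    a=im[110:310,190:380]; cv2.imwrite(f"pics/{n}9c.png",cv2.resize(a,None,fx=3,fy=3,interpolation=cv2.INTER_CUBIC))
E
```

```text
12.8 [ 0.4208 -0.1924  0.3173] draw~ 0.18929751551238191 y -0.044295471618995816 Fx,Fy,Fz -1.4977246645937043 -0.45697775094065846 -0.7961776430362668 gap 0.08534864865470969
```

View pics/side9c.png

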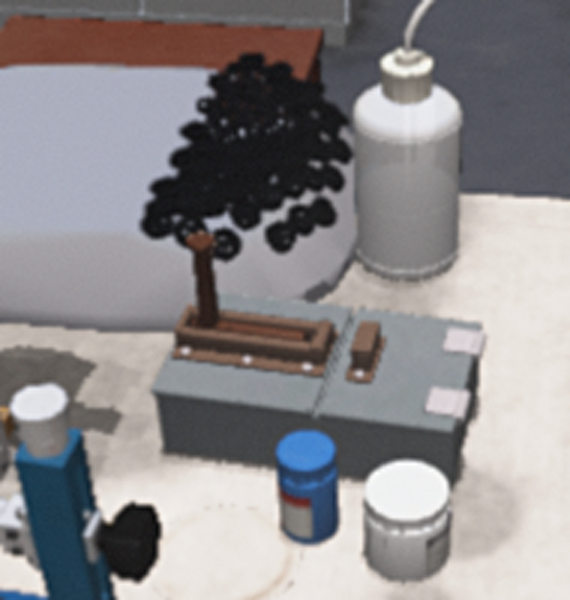

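View pics/top9c.png

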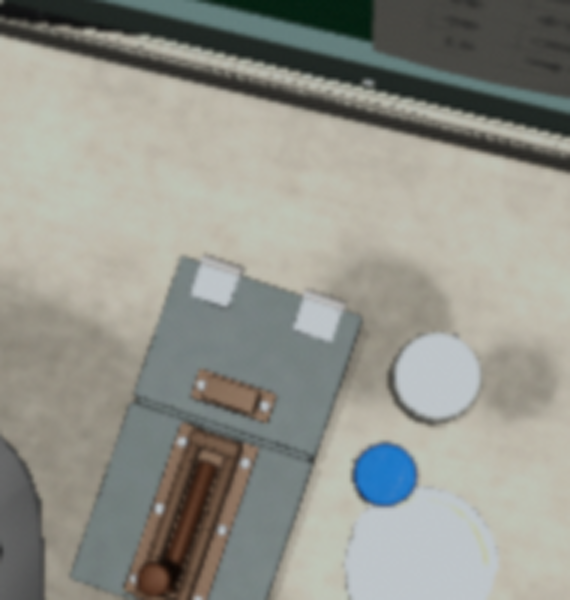

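```bash
python3 - <<'E'
from h import *
a=atz("top",(241.2,302.5),.143);b=atz("top",(252.5,272.2),.143);d=b-a
print(a,"moved",d@[.942,-.3355,0], "jar",atz("top",(190+437/3,110+377/3),.055),"pot",atz("top",(190+386/3,110+474/3),.066))
ctrl.close_job(); print(ctrl.observe()["clock"])
E
```

```text
[ 0.5575 -0.1923  0.143 ] moved 0.05089443203498048 jar [ 0.6655 -0.3476  0.055 ] pot [ 0.6091 -0.3163  0.066 ]
the job is handed in; nothing more can be done
the job is handed in; nothing more can be done
```

The bolt is drawn to its end stop and released. I handed the job in at about 13 s, well inside the 51 s limit, with the arm lifted clear and touching nothing.

I gripped the post across the slide direction with 60 N and worked it in full strokes:

| Stroke | Draw (arm estimate) | Force at the stop |
|---|---|---|
| 1st pull, bound | 23 mm | 23 N |
| Push back to the stop | 3 mm | 24 N |
| 2nd pull, bound | 26 mm | 23 N |
| Push back to the stop | 2 mm | 21 N |
| 3rd pull, ran free | past 35 mm | 3 N |
| Continued to the end stop | 62 mm | 30 N |

I eased the pull to 10 N with the bolt still at the stop, then opened the fingers and lifted straight up.

- **Bolt travel:** the last top picture shows the post about 51 mm from where it began. That fits a start near 9.5 mm and a finish at 60 mm. The draw values in the table come from the arm's position and probably read 2–3 mm high, because the arm and fingers give under load.
- **Ink pots:** both are standing. They measure within about 1.5 mm of their first positions, which is reading error.
- **Failures:** no check failed or disagreed beyond those few millimetres. The first move call was refused for missing fields and moved nothing.

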